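Shift the rolling mill into third

ROBOT

A 7-joint arm with a two-finger parallel gripper is mounted at the origin on the work surface. World frame = base frame: x ahead of the robot, y to its left, z up, the work surface at z = 0. Lengths are in m, angles in rad, forces in N, time in s.
With the tool pointing down it reaches from about 0.425 to 1.025 m from the base axis. Payload 3.6 kg.
Tool frame: the origin (TCP) lies between the finger pads; the fingertips stand 14 mm ahead of it and the grasp point (between the pads) lies 5 mm behind it (robot.tcp_to_tips is the distance from the TCP to the fingertips, in m); z points along the fingers, y is the line along which they close (so a half turn about z gives the same grasp; the last joint's range is limited). The gripper opens to 85 mm and grips with 20 to 120 N. Pads are 22 mm wide; open, the fingers measure 114 mm over their backs; the gripper's body (76 mm by 85 mm) begins 54 mm behind the grasp point. The pads swing forward as they close: fully open they stand 13 mm farther back than shut.
Start: joints at [1.133, 0.591, 0.048, 1.609, -0.033, 0.943, -0.034], TCP at [0.244, -0.683, 0.245] pointing down, gripper open.
Joint ranges: [-2.69, 2.69], [-0.47, 2.24], [-1.27, 1.36], [0.19, 2.51], [-1.53, 4.68], [0.08, 2.07], [-3.09, 3.09]. Speed limits (rad/s): [2.57, 2.57, 3.14, 3.14, 3.14, 3.14, 3.14].

INTERFACE

Orientations are given as a unit quaternion [x, y, z, w].
In Python, from station import robot, read_camera gives the robot as it stands.
- The arm moves only by the tool drive_tool, never from a script. Its argument "motion" is one flat list of numbers, 5 for each row, row after row: the shift along the tool's x, y, z each as a share of 0.1 m, from -1 to 1, then the turn about the tool's z as a share of 360 degrees, from -1 to 1, then the gripper command: -1 is fully open, 1 is shut, values between are in proportion. In form: [tx, ty, tz, yaw, grip, tx, ty, tz, yaw, grip, ...]. A call has 1 to 12 rows; each row is the pose to reach, as a shift and turn from the pose commanded when the call began, along the tool's axes at that moment, turning the shorter way round; what a row does not reach only later rows make up. A row lasts 1/10 s, in which the tool goes at most 50 mm and 8.59 degrees, less where a joint would pass 70% of its speed; a pose out of reach is approached as far as the arm can. A call with a number of a shift or a turn outside -1 to 1 is refused whole. A call with a gripper value outside its range is refused whole. The fingers move at their own pace and stop on an object; "squeeze" is the grip in N (left out, the last holds). Time passes only in rows, so rows that repeat a pose let the fingers close. It gives the time, the measured TCP pose, the force, the opening and the grip force at its end, in the units of the state.
- robot.observe(): the state, without advancing time (a new reading comes with each control period).
- read_camera(name): name is "scene" or "top" or "wrist"; returns a dict with "image" (400x640x3 uint8, red, green, blue), "intrinsics" (3x3 intrinsics, pixels), "R" (3x3) and "t" (3): a world point X has camera coordinates R X + t; the wrist camera has in their place "hand_eye" (4x4, takes a point from camera to tool coordinates, whose origin is the TCP and whose axes are the flange's). Camera axes: x right, y down, z forward; pixel columns grow to the right and rows downward; lengths in m; the calibration is good to about 2 mm. A picture is of the moment at which its call begins: read the wrist's pose just before it. There is no depth.
- robot.finish_job(): hands the job in; it is judged then, once.
The state is a dict: "time_s": time; "joint_positions": joint angles; "qd": joint speeds; "joint_efforts": joint torques, N m; "ee_pos": TCP position; "tool_rot": TCP orientation; "ft_force": force on the tool from outside, world axes, zero at the start; "wrist_torque": the same for the moment, N m; "width": finger opening in m; "grip_force": force on a finger pad.
Only numpy, scipy, OpenCV 4.12 (cv2) and the standard library are available. Lean on these libraries where they do the work, as an engineer would, in place of code of your own. Each camera call takes 0.05 s, during which the arm holds its last target. There are 200 camera calls.

TASK

Set the jeweller's rolling mill to its third speed by pushing the red-knobbed gear lever through its H-gate with your fingertips, without gripping it: bring it to the cross slot, push it across to the right-hand lane, then push it forward (away from you) into the third slot until it is fully home. Stay out of the fourth slot, push no harder than the lever needs, and leave the bur stand, the stone and the jar where they are.

Things in the scene. Friction and masses are not known exactly. Their poses are not given: they have to be found in the camera images.
- mill: Green rolling mill, bolted down. Origin on the bench top straight under the H-gate's centre; x = forward (away from the robot), y = left, z up, all turned by the mill's yaw. Gearbox block 170 x 170 mm around the origin, 107 mm high, gate plate on top. Roll stand on its left: y = 85 to 275, x = -80 to 80 mm, 207 mm high.
- gate (a point): Centre of the H-gate on the top of the steel gate plate (105 x 96 mm), 115 mm above the bench. Two lanes along the mill's x at y = +16 mm (left) and -16 mm (right), 15 mm wide, x = -31 to 31 mm, joined only by a cross slot 20 mm wide at x = 0; the tongues between them have round ends. Slots: first = left forward, second = left back, third = right forward, fourth = right back.
- third_slot (a point): Where the stem's axis crosses the gate plate's top when the lever is fully home in third: x = 24, y = -16, z = 115 mm in the mill's frame. Each slot is marked on the plate beyond its end by its number of small black pips: three here.
- knob (a point): Centre of the red knob: drum 32 mm across over 24 mm of height, 40 mm high in all with bevelled ends, on a 12 mm stem. With a, f the values of gear_across, gear_fore it is at mill x = 150 sin f, y = -150 cos f sin a, z = 45 + 150 cos f cos a mm. It stays where it is left; pushing it at the knob takes about 2 N, more when the stem bears on the gate.
- gear_across (a joint): Sideways tilt of the lever, rad: -0.231 hard left (left lane), +0.231 hard right (right lane). Starts hard left. Can change only when the lever is near the cross slot (gear_fore within about 0.06 of 0; the round tongue ends cam it in from up to about 0.12).
- gear_fore (a joint): Fore-and-aft tilt of the lever, rad: 0 = in the cross slot, +0.33 = fully forward (first or third), -0.33 = fully back (second or fourth). Starts anywhere from second to first.
- burs_mid (a point): Middle of the loose yellow round stepped bur stand, 90 mm across, 62 mm high (84 mm with the burs), standing near the mill.
- stone_mid (a point): Middle of the loose dark brown sharpening stone, 75 x 45 x 30 mm.
- jar_mid (a point): Middle of the loose white jar, 48 mm across, 60 mm high.

How it is judged:
On the way, in this order (a step that is already met when the one before it is completed fails the run):
1. the lever is across in the right-hand lane (value of joint gear_across above 0.17 rad and value of joint gear_fore below 0.2 rad), for 0.05 s.
2. the lever is forward, home in the third slot (value of joint gear_across above 0.17 rad and value of joint gear_fore above 0.29 rad), for 0.2 s.
At the end, for the whole second after the job is handed in: The lever rests in the right-hand lane (gear_across above 0.17 rad) and fully forward in third (gear_fore above 0.29 of 0.33 rad, about 6 mm at the knob), still; bystanders within 15 mm of where they stood (all of step 2 and velocity of joint gear_across between -0.05 and 0.05 rad/s and velocity of joint gear_fore between -0.05 and 0.05 rad/s and distance of each of burs_mid, stone_mid, jar_mid from where it was at the start of the episode below 0.015 m); the robot touches nothing.
It fails at once if the lever dips into the fourth slot (value of joint gear_across above 0.1 rad and value of joint gear_fore below -0.2 rad).
It fails at once if the lever is gripped or forced: more than 30 N from the fingers (contact force between the fingers and gear_across above 30 N).
It fails at once if the bur stand is lifted or shoved (15 mm) (distance of burs_mid from where it was at the start of the episode above 0.015 m).
It fails at once if the stone is lifted or shoved (15 mm) (distance of stone_mid from where it was at the start of the episode above 0.015 m).
It fails at once if the jar is lifted or shoved (15 mm) (distance of jar_mid from where it was at the start of the episode above 0.015 m).
It also fails if it takes over 45 s, if anything falls off the work surface, if the arm or the gripper's body presses on something with over 40 N, if the wrist force passes 120 N, or if a joint passes its speed limit or range.

## Working session

There is one attempt and no reset: what is moved stays moved. The work goes in short steps, Python scripts to look and compute and a tool call to move; the robot and the scene stay as the last step left them, time stands still between calls to the robot, and variables do not carry over. Pictures are saved under pics/ and viewed, at most 10 in all, crops included, and the job is handed in when it is done.

Besides the shell and the picture viewer there is one more tool, called in YAML: its name, and indented under it one key for each argument. drive_tool: Moves the arm, as the interface text tells. Its arguments: {"type":"object","properties":{"motion":{"type":"array"},"squeeze":{"type":"number"}},"required":["motion"]}

```bash
mkdir -p pics; cat > h.py <<'E'
import numpy as np, cv2
from station import robot, read_camera
def ray(c,u,v):
    d=c["R"].T@np.linalg.inv(c["intrinsics"])@np.array([u,v,1.]); o=-c["R"].T@c["t"]; return o,d/np.linalg.norm(d)
def plane(c,u,v,z):
    o,d=ray(c,u,v); return o+d*(z-o[2])/d[2]
def tri(rs):
    A=0;b=0
    for o,d in rs:
        P=np.eye(3)-np.outer(d,d);A=A+P;b=b+P@o
    x=np.linalg.solve(A,b); return x,[np.linalg.norm((np.eye(3)-np.outer(d,d))@(x-o)) for o,d in rs]
def blobs(im,lo,hi,n=3):
    m=cv2.inRange(cv2.cvtColor(im,cv2.COLOR_RGB2HSV),lo,hi)
    k,l,s,c=cv2.connectedComponentsWithStats(m)
    return [(s[i].tolist(),c[i].round(1).tolist()) for i in 1+np.argsort(-s[1:,4])[:n]]
E
python3 - <<'E'
from h import *
import pickle
cs={n:read_camera(n) for n in("scene","top")}
pickle.dump(cs,open("c0.pkl","wb"))
for n,c in cs.items():
    cv2.imwrite(f"pics/{n}0.png",c["image"][:,:,::-1])
    print(n,-c["R"].T@c["t"],c["R"][2],c["intrinsics"][0,0])
    print("red",blobs(c["image"],(0,150,80),(8,255,255)));print("green",blobs(c["image"],(45,60,30),(90,255,255)))
    print("yel",blobs(c["image"],(20,120,80),(35,255,255)))
E
```

```text
scene [0.87700004 0.26870501 0.69029901] [-0.4249223  -0.45816622 -0.78072066] 436.22336920913614
red [([340, 232, 23, 26, 463], [351.2, 244.3])]
green [([278, 194, 260, 206, 17808], [389.1, 310.7]), ([515, 0, 106, 113, 5089], [558.3, 62.0]), ([477, 91, 97, 65, 3292], [523.5, 128.9])]
yel [([215, 227, 51, 52, 1841], [240.4, 254.2]), ([205, 334, 7, 12, 24], [208.5, 339.0]), ([171, 357, 7, 12, 23], [174.7, 361.6])]
top [ 0.45652118 -0.04519328  0.8659403 ] [ 0.17267491 -0.00659426 -0.9849568 ] 475.7043563881159
red [([242, 144, 24, 24, 413], [253.2, 155.5]), ([108, 92, 27, 44, 378], [121.1, 114.0]), ([248, 247, 15, 2, 21], [254.3, 247.7])]
green [([86, 141, 247, 107, 12571], [218.7, 198.8]), ([194, 191, 4, 8, 8], [195.5, 194.5]), ([208, 211, 3, 4, 6], [208.8, 212.2])]
yel [([350, 117, 50, 50, 1968], [374.5, 141.5]), ([123, 84, 28, 45, 428], [136.4, 106.0]), ([244, 243, 25, 4, 64], [254.7, 244.3])]
```

View pics/top0.png

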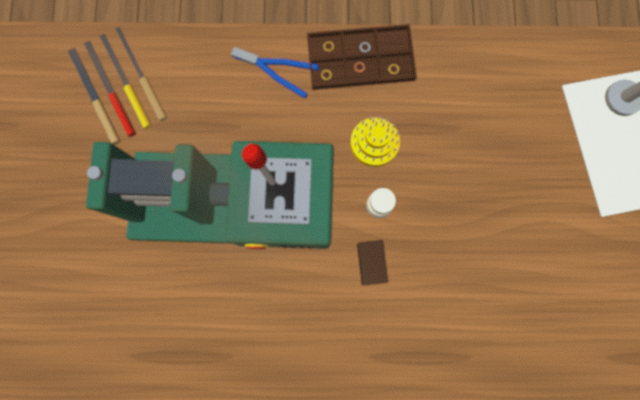

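View pics/scene0.png

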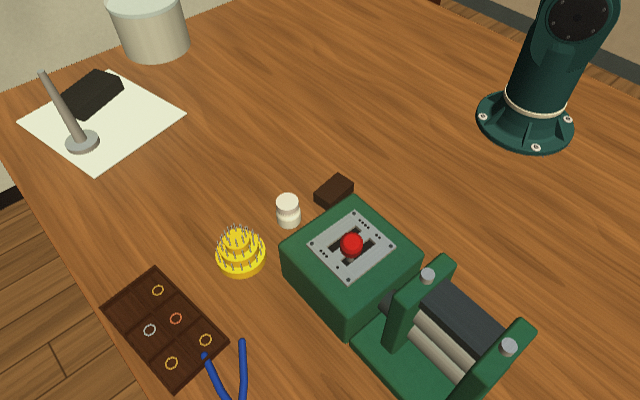

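The lever leans forward-left (in first). In the top view the knob is at (253,156) and the plate at about (280,190). The stone, jar and bur stand are to the right of the mill. Next I'll measure the plate, knob and bystanders.

```bash
python3 - <<'E'
from h import *
import pickle
cs=pickle.load(open("c0.pkl","rb"))
rect={}
for n,box in (("top",(240,150,320,230)),("scene",(295,200,405,295))):
    c=cs[n]; m=cv2.inRange(cv2.cvtColor(c["image"],cv2.COLOR_RGB2HSV),(0,0,120),(180,50,255))
    mm=np.zeros_like(m);x0,y0,x1,y1=box;mm[y0:y1,x0:x1]=m[y0:y1,x0:x1]
    k,l,s,_=cv2.connectedComponentsWithStats(mm);i=1+np.argmax(s[1:,4]);
    v,u=np.nonzero(l==i)
    P=np.array([plane(c,a,b,.115)[:2] for a,b in zip(u,v)],np.float32)
    r=cv2.minAreaRect(P*1000);print(n,r,cv2.boxPoints(r).round(1).tolist())
    B=cv2.boxPoints(r)/1000
    rect[n]=B
    # hull corner pixels
    px=[cv2.minAreaRect(np.stack([u,v],1).astype(np.float32))];
    rect[n+"c"]=ray(c,*(c["intrinsics"]@(c["R"]@np.r_[B.mean(0),.115]+c["t"]))[:2]/(c["intrinsics"]@(c["R"]@np.r_[B.mean(0),.115]+c["t"]))[2])
print("centre tri",tri([rect["topc"],rect["scenec"]]))
print("knob",tri([ray(cs["top"],253.2,155.5),ray(cs["scene"],351.2,244.3)]))
print("burs",plane(cs["top"],374.5,141.5,.03),plane(cs["scene"],240.4,254.2,.03))
print("jar",plane(cs["top"],381,202,.055),plane(cs["scene"],288,210,.03))
print("stone",plane(cs["top"],372,262,.03))
print(robot.observe())
E
```

```text
top ((597.7311401367188, 22.875389099121094), (97.81099700927734, 107.4960708618164), 88.58585357666016) [[542.7999877929688, -24.700000762939453], [650.2999877929688, -27.299999237060547], [652.7000122070312, 70.4000015258789], [545.2000122070312, 73.0999984741211]]
scene ((596.5357666015625, 21.831937789916992), (98.04678344726562, 104.97062683105469), 88.75404357910156) [[543.0, -26.0], [647.9000244140625, -28.299999237060547], [650.0999755859375, 69.69999694824219], [545.0999755859375, 72.0]]
centre tri (array([0.59741218, 0.02266847, 0.1168569 ]), [np.float64(4.899239823014902e-05), np.float64(4.899239823014517e-05)])
knob (array([0.63400097, 0.05498904, 0.19304336]), [np.float64(0.00025071967568950223), np.float64(0.00025071967568938644)])
burs [ 0.70463372 -0.14045393  0.03      ] [ 0.71357583 -0.13180321  0.03      ]
jar [ 0.58893076 -0.14743893  0.055     ] [ 0.58948393 -0.15154241  0.03      ]
stone [ 0.48695391 -0.13325881  0.03      ]
{'time_s': 0.1, 'joint_positions': array([ 1.13344515,  0.59201762,  0.04826279,  1.60972242, -0.03331521,
        0.94268937, -0.03369613]), 'qd': array([-0.00024904, -0.00058468,  0.00124626, -0.00293405,  0.0004139 ,
        0.00145135,  0.00010256]), 'joint_efforts': array([ 4.29715074e-03, -5.50000298e+01,  1.55355792e+00, -1.98824412e+01,
        9.78635391e-03,  3.87619366e-03,  3.43334044e-06]), 'ee_pos': array([ 0.24420038, -0.68186007,  0.24425053]), 'tool_rot': array([ 9.85247336e-01,  1.71133440e-01, -2.12513474e-04, -9.93986821e-04]), 'ft_force': array([ 0.85493885, -0.41411756, -0.30892479]), 'wrist_torque': array([ 0.08880985, -0.01712957, -0.0333972 ]), 'grip_force': 0.0, 'width': 0.0853193011527272}
```

drive_tool:
  motion: [0.3,-0.24,-0.6,0,1,0.65,-0.5,-0.6,0,1,1,-0.79,-0.6,0,1]
  squeeze: 20

```text
time_s: 0.4
ee_pos: [0.3109, -0.5783, 0.3076]
tool_rot: [0.986, 0.17, 0.001, 0.003]
ft_force: [2.4, 0.2, 0.1]
width: 0.0441
grip_force: 0.0
```

drive_tool:
  motion: [0.35,-0.27,0,0,1,0.7,-0.55,0,0,1,1,-0.79,0,0,1]

```text
time_s: 0.7
ee_pos: [0.379, -0.4662, 0.3049]
tool_rot: [0.985, 0.172, 0.0, -0.001]
ft_force: [-0.1, -0.8, 0.2]
width: 0.0002
grip_force: 0.0
```

drive_tool:
  motion: [0.35,-0.27,0,0,1,0.7,-0.55,0,0,1,1,-0.79,0,0,1]

```text
time_s: 1.0
ee_pos: [0.4463, -0.3582, 0.3048]
tool_rot: [0.985, 0.172, -0.0, -0.001]
ft_force: [1.3, -0.6, -0.6]
width: -0.0003
grip_force: 0.0
```

drive_tool:
  motion: [0.35,-0.27,0,0,1,0.7,-0.55,0,0,1,1,-0.79,0,0,1]

```text
time_s: 1.3
ee_pos: [0.5138, -0.2502, 0.3049]
tool_rot: [0.985, 0.172, -0.0, -0.0]
ft_force: [0.8, -0.0, 0.0]
width: 0.0
grip_force: 0.0
```

drive_tool:
  motion: [0.35,-0.27,0,0,1,0.7,-0.55,0,0,1,1,-0.79,0,0,1]

```text
time_s: 1.6
ee_pos: [0.5812, -0.1421, 0.3048]
tool_rot: [0.985, 0.172, -0.0, -0.0]
ft_force: [0.5, 1.0, -0.2]
width: -0.0003
grip_force: 0.0
```

drive_tool:
  motion: [0.35,-0.27,0,-0.1,1,0.7,-0.55,0,-0.19,1,1,-0.79,0,-0.19,1,1,-0.79,0,-0.19,1,1,-0.79,0,-0.19,1,1,-0.79,0,-0.19,1,1,-0.79,0,-0.19,1,1,-0.79,0,-0.19,1,1,-0.79,0,-0.19,1]

```text
time_s: 2.5
ee_pos: [0.6475, -0.0369, 0.3045]
tool_rot: [0.719, 0.695, -0.0, -0.001]
ft_force: [0.3, -0.2, -0.3]
width: -0.0001
grip_force: 0.0
```

drive_tool:
  motion: [0.46,0.2,0,0,1,0.92,0.4,0,0,1,0.92,0.4,0.3,0,1,0.92,0.4,0.5,0,1,0.92,0.4,0.5,0,1]

```text
time_s: 3.0
ee_pos: [0.6885, 0.0538, 0.2513]
tool_rot: [0.719, 0.695, -0.003, -0.002]
ft_force: [-1.1, -1.6, -0.5]
width: 0.0002
grip_force: 0.0
```

```bash
cat > look.py <<'E'
import sys
from h import *
tag=sys.argv[1]
s=robot.observe();c={n:read_camera(n) for n in("scene","top")}
ra=[];ims=[]
for n in c:
    b=blobs(c[n]["image"],(0,150,80),(8,255,255)); print(n,b[:2])
    im=c[n]["image"];x,y=(351,244) if n=="scene" else (270,180)
    ims.append(cv2.resize(im[max(0,y-95):y+95,x-95:x+95],(390,390),interpolation=cv2.INTER_CUBIC))
cv2.imwrite(f"pics/{tag}.png",np.hstack(ims)[:,:,::-1])
e=s["ee_pos"];d=e[:2]-[.597,.0223];a=np.deg2rad(-1.35)
print("tcp",e,"tcp in mill mm",1000*np.array([np.cos(a)*d[0]+np.sin(a)*d[1],-np.sin(a)*d[0]+np.cos(a)*d[1]]),"F",s["ft_force"].round(1))
E
python3 look.py a1
```

```text
scene [([340, 232, 23, 26, 470], [351.2, 244.3])]
top [([108, 92, 28, 44, 378], [121.3, 114.0])]
tcp [0.68847408 0.05375932 0.25127109] tcp in mill mm [90.70751326 33.60569353] F [-1.1 -1.6 -0.5]
```

View pics/a1.png

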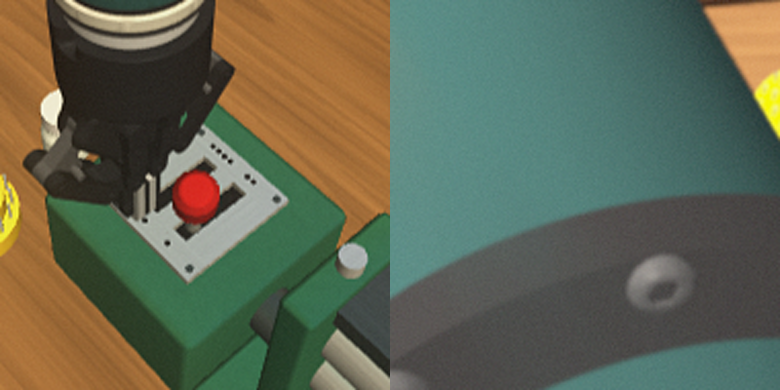

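The scene view shows the closed fingers ahead of the knob (crop: tips at about (145,210), knob at (197,197)). The linkage knees sit well above knob height. The arm blocks the top camera. Next: go down and push back in steps.

drive_tool:
  motion: [0,0,0.3,0,1,0,0,0.58,0,1,0,-0.1,0.58,0,1,0,-0.2,0.58,0,1,0,-0.25,0.58,0,1,0,-0.25,0.58,0,1]

```text
time_s: 3.7
ee_pos: [0.666, 0.0552, 0.1994]
tool_rot: [0.719, 0.695, 0.001, 0.001]
ft_force: [0.0, -0.5, -0.1]
width: -0.0002
grip_force: 0.0
```

drive_tool:
  motion: [0,-0.05,0,0,1,0,-0.1,0,0,1,0,-0.15,0,0,1,0,-0.15,0,0,1]

```text
time_s: 4.1
ee_pos: [0.6503, 0.0554, 0.1974]
tool_rot: [0.719, 0.695, -0.0, -0.0]
ft_force: [2.6, 0.7, 1.5]
width: 0.0001
grip_force: 1.0
```

```bash
python3 look.py a2
```

```text
scene [([354, 229, 17, 24, 257], [362.5, 241.2])]
top [([108, 92, 27, 44, 377], [121.2, 114.0])]
tcp [0.65033299 0.05540702 0.19736708] tcp in mill mm [52.53819445 34.35434488] F [2.6 0.7 1.5]
```

View pics/a2.png

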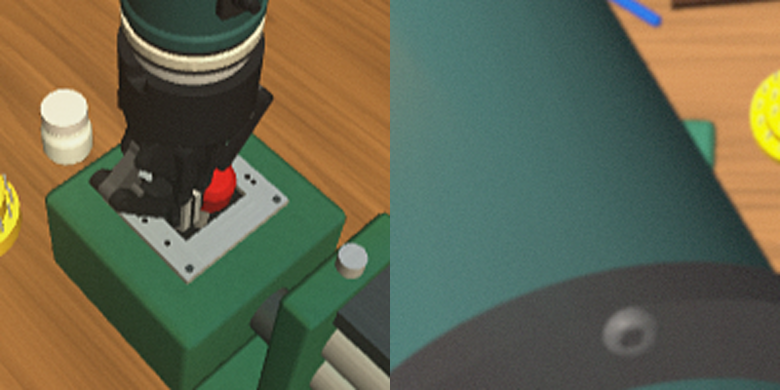

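The knob is being pushed back along the left lane (crop: knob at about (220,187), fingers on its near side). It's moving with about 3 N, and about 20 mm remain.

drive_tool:
  motion: [0,-0.05,0,0,1,0,-0.1,0,0,1,0,-0.15,0,0,1,0,-0.2,0,0,1,0,-0.2,0,0,1]

```text
time_s: 4.7
ee_pos: [0.6296, 0.056, 0.1969]
tool_rot: [0.719, 0.695, -0.001, -0.0]
ft_force: [1.1, 0.9, 0.3]
width: 0.0003
grip_force: 0.5
```

drive_tool:
  motion: [0,0.2,0,0,1,0,0.4,0,0,1,0,0.4,-0.3,0,1,0,0.4,-0.5,0,1,0,0.4,-0.5,0,1]

```text
time_s: 5.2
ee_pos: [0.6719, 0.0551, 0.2494]
tool_rot: [0.719, 0.695, 0.001, 0.001]
ft_force: [0.3, 0.8, -0.4]
width: 0.0001
grip_force: 0.0
```

```bash
cat > knob.py <<'E'
from h import *
c=read_camera("scene"); im=c["image"]
b=blobs(im,(0,150,80),(8,255,255),1)[0]; print(b)
# reference: knob at start measured (351.2,244.3); locus intersection with height z
a=np.deg2rad(-1.35)
for z in (.188,.193,.198):
    P=plane(c,*b[1],z); d=P[:2]-[.597,.0223]
    print(z,1000*np.array([np.cos(a)*d[0]+np.sin(a)*d[1],-np.sin(a)*d[0]+np.cos(a)*d[1]]))
E
python3 knob.py
```

```text
([358, 217, 25, 28, 494], [369.8, 230.2])
0.188 [-1.67764842 31.06414548]
0.193 [ 1.06767572 33.27268264]
0.198 [ 3.81299986 35.4812198 ]
```

drive_tool:
  motion: [0.3,-0.3,0,0,1,0.33,-0.74,0,0,1,0.33,-0.74,0,0,1,0.33,-0.74,0.3,0,1,0.33,-0.74,0.53,0,1,0.33,-0.74,0.53,0,1]

```text
time_s: 5.85
ee_pos: [0.5943, 0.0885, 0.1898]
tool_rot: [0.719, 0.695, -0.005, -0.003]
ft_force: [-0.6, -1.3, -0.3]
width: 0.0003
grip_force: 0.0
```

drive_tool:
  motion: [-0.05,0,0,0,1,-0.1,0,0,0,1,-0.15,0,0,0,1,-0.2,0,0,0,1,-0.25,0,0,0,1,-0.25,0,0,0,1]

```text
time_s: 6.45
ee_pos: [0.5979, 0.0638, 0.1947]
tool_rot: [0.719, 0.695, 0.0, 0.001]
ft_force: [0.5, 1.5, 1.0]
width: -0.0003
grip_force: 0.7
```

```bash
python3 look.py a3; python3 knob.py
```

```text
scene [([361, 212, 3, 8, 20], [362.1, 215.6]), ([356, 234, 2, 1, 2], [356.5, 234.0])]
top [([108, 92, 11, 25, 110], [113.3, 101.4]), ([119, 118, 1, 1, 1], [119.0, 118.0])]
tcp [0.59786808 0.06384802 0.19470013] tcp in mill mm [-0.11102279 41.55693965] F [0.5 1.5 1. ]
([361, 213, 4, 8, 21], [362.8, 216.2])
0.188 [-11.2126242    7.09836371]
0.193 [-8.37238672  9.54546178]
0.198 [-5.53214923 11.99255985]
```

View pics/a3.png

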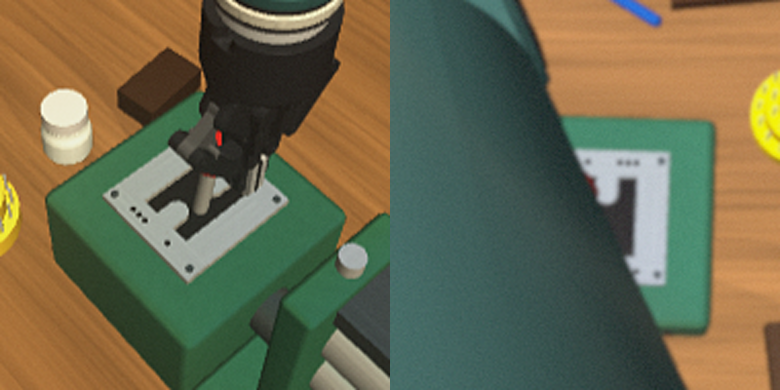

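The knob is mid-way across, hidden behind the fingers, with the stem (crop ~(203,195)) in the cross slot. I'll keep pushing right.

drive_tool:
  motion: [-0.06,0,0,0,1,-0.12,0,0,0,1,-0.18,0,0,0,1,-0.24,0,0,0,1,-0.3,0,0,0,1,-0.36,0,0,0,1,-0.4,0,0,0,1,-0.4,0,0,0,1]

```text
time_s: 7.4
ee_pos: [0.5958, 0.0237, 0.1939]
tool_rot: [0.719, 0.695, -0.001, 0.0]
ft_force: [0.5, 0.8, 0.5]
width: 0.0001
grip_force: 0.2
```

drive_tool:
  motion: [-0.02,0,0,0,1,-0.04,0,0,0,1,-0.04,0,0,0,1]

```text
time_s: 7.7
ee_pos: [0.5955, 0.0211, 0.1939]
tool_rot: [0.719, 0.695, -0.0, -0.0]
ft_force: [1.1, 1.1, -1.5]
width: -0.0002
grip_force: 0.7
```

drive_tool:
  motion: [-0.02,0,0,0,1,-0.02,0,0,0,1]

```text
time_s: 7.9
ee_pos: [0.5955, 0.019, 0.1939]
tool_rot: [0.719, 0.695, -0.0, -0.0]
ft_force: [0.6, 1.9, -0.5]
width: 0.0001
grip_force: 0.8
```

drive_tool:
  motion: [-0.02,0,0,0,1,-0.02,0,0,0,1]

```text
time_s: 8.1
ee_pos: [0.5954, 0.0168, 0.194]
tool_rot: [0.719, 0.695, -0.0, -0.0]
ft_force: [0.4, 1.2, -0.5]
width: -0.0001
grip_force: 0.8
```

drive_tool:
  motion: [-0.02,0,0,0,1,-0.02,0,0,0,1]

```text
time_s: 8.3
ee_pos: [0.5955, 0.0148, 0.1941]
tool_rot: [0.719, 0.695, -0.0, -0.0]
ft_force: [0.2, 1.4, -1.6]
width: -0.0003
grip_force: 0.8
```

drive_tool:
  motion: [-0.015,0,0,0,1,-0.015,0,0,0,1]

```text
time_s: 8.5
ee_pos: [0.5955, 0.0141, 0.1941]
tool_rot: [0.719, 0.695, 0.0, -0.0]
ft_force: [-0.6, 4.1, -1.6]
width: 0.0003
grip_force: 1.4
```

drive_tool:
  motion: [0.15,0,0,0,1,0.3,0,0,0,1,0.3,0,-0.3,0,1,0.3,0,-0.55,0,1,0.3,-0.4,-0.55,0,1,0.3,-0.8,-0.55,0,1,0.3,-0.8,-0.55,0,1]

```text
time_s: 9.2
ee_pos: [0.5099, 0.0471, 0.2486]
tool_rot: [0.717, 0.697, -0.004, -0.001]
ft_force: [-0.5, -0.3, 0.2]
width: 0.0003
grip_force: 0.0
```

```bash
python3 look.py a4; python3 knob.py
```

```text
scene [([325, 187, 23, 29, 521], [336.5, 200.9])]
top [([108, 92, 27, 44, 383], [121.2, 114.1]), ([287, 169, 24, 21, 371], [298.5, 179.1])]
tcp [0.50987316 0.04708522 0.24860001] tcp in mill mm [-87.68659496  22.72565702] F [-0.5 -0.3  0.2]
([325, 187, 23, 29, 522], [336.5, 200.9])
0.188 [ -1.39103951 -38.46346623]
0.193 [  1.35143166 -35.56283522]
0.198 [  4.09390283 -32.6622042 ]
```

View pics/a4.png

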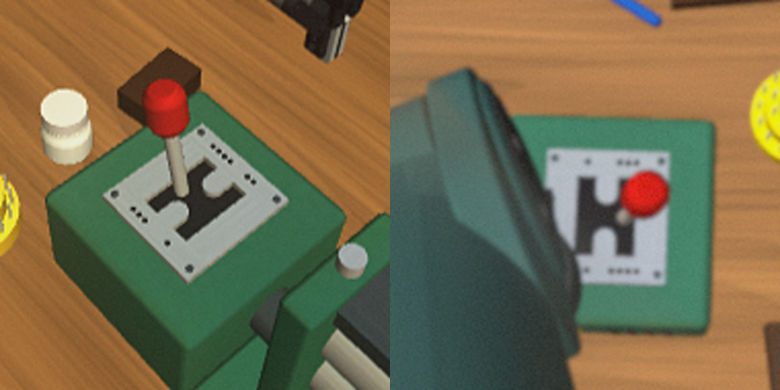

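The lever is across in the right lane (crop: knob (645,193), stem in the right end of the cross slot). The knob measures about (1,-35) mm in the mill frame. Next I'll go behind it and push forward.

drive_tool:
  motion: [-0.3,0,0,0,1,-0.57,0,0,0,1,-0.57,0,0.3,0,1,-0.57,0,0.58,0,1,-0.57,0.2,0.58,0,1,-0.57,0.4,0.58,0,1,-0.57,0.5,0.58,0,1,-0.57,0.5,0.58,0,1]

```text
time_s: 10.15
ee_pos: [0.5673, -0.0121, 0.1912]
tool_rot: [0.719, 0.695, 0.001, 0.0]
ft_force: [-1.7, -0.2, -0.7]
width: 0.0002
grip_force: 0.0
```

drive_tool:
  motion: [0,0.06,0,0,1,0,0.12,0,0,1,0,0.18,0,0,1,0,0.24,0,0,1,0,0.3,0,0,1,0,0.3,0,0,1]

```text
time_s: 10.75
ee_pos: [0.5956, -0.0133, 0.1911]
tool_rot: [0.719, 0.695, 0.0, 0.0]
ft_force: [-0.8, -0.1, 0.4]
width: 0.0001
grip_force: 0.3
```

```bash
python3 look.py a5; python3 knob.py
```

```text
scene [([311, 199, 25, 27, 506], [323.0, 212.1])]
top [([108, 92, 27, 44, 381], [121.2, 114.1]), ([248, 247, 9, 2, 13], [252.4, 247.7])]
tcp [ 0.59558919 -0.01329047  0.19106222] tcp in mill mm [ -0.57191137 -35.61382827] F [-0.8 -0.1  0.4]
([311, 199, 25, 27, 509], [322.9, 212.0])
0.188 [ 27.13500287 -36.02626345]
0.193 [ 29.59351925 -33.14989291]
0.198 [ 32.05203563 -30.27352238]
```

drive_tool:
  motion: [0,0.05,0,0,1,0,0.1,0,0,1,0,0.14,0,0,1,0,0.14,0,0,1]

```text
time_s: 11.3
ee_pos: [0.6094, -0.0138, 0.1911]
tool_rot: [0.719, 0.695, 0.0, 0.0]
ft_force: [-1.2, 0.8, -0.2]
width: 0.0
grip_force: 0.4
```

drive_tool:
  motion: [0,0.02,0,0,1,0,0.02,0,0,1]

```text
time_s: 11.5
ee_pos: [0.6108, -0.0139, 0.1911]
tool_rot: [0.719, 0.695, -0.0, -0.0]
ft_force: [-1.2, 1.4, -1.1]
width: 0.0001
grip_force: 0.5
```

drive_tool:
  motion: [0,0.02,0,0,1,0,0.02,0,0,1]

```text
time_s: 11.7
ee_pos: [0.6128, -0.014, 0.1912]
tool_rot: [0.719, 0.695, 0.0, 0.0]
ft_force: [-1.3, 0.6, 0.1]
width: -0.0
grip_force: 0.6
```

```bash
python3 knob.py
```

```text
([302, 206, 26, 28, 517], [314.7, 219.7])
0.188 [ 44.92841167 -33.2435384 ]
0.193 [ 47.20980836 -30.39486775]
0.198 [ 49.49120505 -27.5461971 ]
```

Now 1–2 mm steps until the stop is felt.

drive_tool:
  motion: [0,0.02,0,0,1,0,0.02,0,0,1]

```text
time_s: 11.95
ee_pos: [0.6149, -0.014, 0.1912]
tool_rot: [0.719, 0.695, 0.0, 0.0]
ft_force: [-0.7, 0.8, 0.0]
width: 0.0001
grip_force: 0.6
```

drive_tool:
  motion: [0,0.015,0,0,1,0,0.015,0,0,1]

```text
time_s: 12.15
ee_pos: [0.6164, -0.0141, 0.1912]
tool_rot: [0.719, 0.695, 0.0, 0.0]
ft_force: [-1.1, 0.6, 0.2]
width: -0.0002
grip_force: 0.6
```

drive_tool:
  motion: [0,0.015,0,0,1,0,0.015,0,0,1]

```text
time_s: 12.35
ee_pos: [0.6179, -0.0141, 0.1912]
tool_rot: [0.719, 0.695, 0.0, 0.0]
ft_force: [-1.4, 0.4, -1.1]
width: -0.0001
grip_force: 0.6
```

drive_tool:
  motion: [0,0.015,0,0,1,0,0.015,0,0,1]

```text
time_s: 12.55
ee_pos: [0.619, -0.0142, 0.191]
tool_rot: [0.719, 0.695, -0.0, -0.0]
ft_force: [-2.2, -0.2, -0.0]
width: 0.0003
grip_force: 0.9
```

```bash
python3 knob.py
```

```text
([299, 209, 27, 28, 521], [312.0, 222.5])
0.188 [ 50.97599489 -31.98948916]
0.193 [ 53.19719255 -29.1533016 ]
0.198 [ 55.41839021 -26.31711404]
```

drive_tool:
  motion: [0,0.015,0,0,1,0,0.015,0,0,1]

```text
time_s: 12.8
ee_pos: [0.62, -0.0142, 0.1909]
tool_rot: [0.719, 0.695, -0.001, -0.001]
ft_force: [-3.2, -0.1, -0.3]
width: -0.0002
grip_force: 1.4
```

drive_tool:
  motion: [0,0.01,0,0,1,0,0.01,0,0,1]

```text
time_s: 13.0
ee_pos: [0.6207, -0.0142, 0.1907]
tool_rot: [0.719, 0.695, -0.001, -0.001]
ft_force: [-3.8, 1.0, -0.5]
width: 0.0004
grip_force: 1.8
```

The force is rising steadily, so the stop is reached. I'll back off and look.

drive_tool:
  motion: [0,-0.2,0,0,1,0,-0.5,0,0,1,0,-0.9,0,0,1,0,-0.9,-0.4,0,1,0,-0.9,-0.8,0,1,0,-0.9,-0.8,0,1,0,-0.9,-0.8,0,1]

```text
time_s: 13.7
ee_pos: [0.5344, -0.0113, 0.2732]
tool_rot: [0.719, 0.695, 0.003, 0.003]
ft_force: [0.6, -0.4, 0.1]
width: 0.0003
grip_force: 0.0
```

```bash
python3 look.py a6; python3 - <<'E'
from h import *
cs={n:read_camera(n) for n in("scene","top")}
b=blobs(cs["scene"]["image"],(0,150,80),(8,255,255))[0][1];print(b)
t=[x for x in blobs(cs["top"]["image"],(0,150,80),(8,255,255)) if x[1][0]>200 and x[0][4]>100]
print(t)
if t: print(tri([ray(cs["top"],*t[0][1]),ray(cs["scene"],*b)]))
print(robot.observe()["qd"].round(3))
E
```

```text
scene [([299, 210, 27, 26, 519], [312.1, 222.4])]
top [([108, 92, 27, 44, 384], [121.1, 114.0])]
tcp [ 0.53437358 -0.01130375  0.27321702] tcp in mill mm [-61.81733957 -35.06988417] F [ 0.6 -0.4  0.1]
[312.1, 222.4]
[]
[-0.001  0.004 -0.001  0.002 -0.001  0.006  0.   ]
```

View pics/a6.png

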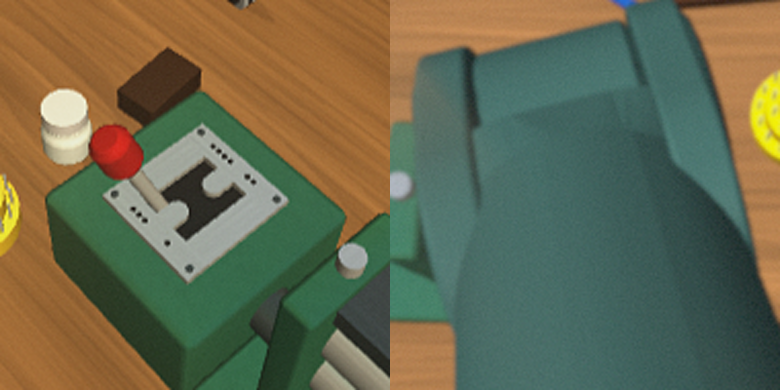

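The lever sits at the end of the third slot (crop: knob (117,152), three pips below it). The knob didn't move over the last 2 mm of push, which confirms the stop. The jar and stone are where they were, and the robot is clear.

```bash
python3 -c "
from station import robot
print(robot.finish_job())"
```

```text
the job is handed in; nothing more can be done
None
```

The lever was pushed across to the right-hand lane and forward to its stop in third, at about 4 N on the wrist sensor; the arm is clear, the bystanders were not touched, and the job is handed in (no verdict was returned).

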